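Dry the ear defenders: hang them on the blow tube and hold the air open

ROBOT

A 6-joint arm with a two-finger parallel gripper is mounted at the origin on the work surface. World frame = base frame: x ahead of the robot, y to its left, z up, the work surface at z = 0. Lengths are in mm, angles in rad, forces in N, time in s.
With the tool pointing down it reaches from about 350 to 775 mm from the base axis. Payload 7.3 kg.
Tool frame: the origin (TCP) lies on the centre line of the jaws, within the pads' length; the fingertips stand 22 mm ahead of it and the grasp point (between the pads) lies 3 mm ahead of it; x points along the fingers, z is the direction in which the jaws open and shut, and the axes are right-handed (so a half turn about x gives the same grasp; the last joint's range is limited). The gripper opens to 92 mm and grips with 3 to 60 N. Pads are 19 mm wide; open, the fingers measure 130 mm over their backs; the gripper's body (75 mm by 190 mm) begins 47 mm behind the grasp point.
Start: joints at [-1.309, 0.342, 1.524, -0, 1.275, -0.146], TCP at [208.233, -481.956, 248.741] pointing down, gripper open.
Joint ranges: [-2.53, 2.53], [-0.77, 2.02], [0.04, 2.7], [-1, 4.14], [0.28, 2.66], [-3.11, 3.11]. Speed limits (rad/s): [2.57, 2.57, 3.14, 3.14, 3.14, 3.14].

INTERFACE

Orientations are given as [roll, pitch, yaw] about the fixed x, y, z axes, in that order (R = Rz(yaw) Ry(pitch) Rx(roll)).
In Python, from plant import readout, imaging, bot gives the robot as it stands.
- The arm moves only by the tool arm_command, never from a script. Its argument "plan" is a list of rows, each an object of numbers: "tx", "ty", "tz": the shift along the tool's x, y, z in cm; "wx", "wy", "wz": the turn, a rotation vector about the tool's x, y, z in rad; "jaw": the opening, from -1 (shut) to 1 (fully open). In form: [{"tx": .., "ty": .., "tz": .., "wx": .., "wy": .., "wz": .., "jaw": ..}, ...]. A call has 1 to 20 rows; each row shifts and turns the commanded pose from where the row before left it, along the tool's axes as they then stand; what a row does not reach is not made up. A row lasts 1/10 s, in which the tool goes at most 50 mm and 8.59 degrees, less where a joint would pass 70% of its speed; a pose out of reach is approached as far as the arm can. A call with a gripper value outside its range is refused whole. The fingers move at their own pace and stop on an object; the grip force is fixed at half the most. Time passes only in rows, so rows that do not move let the fingers close. It gives the time, the measured TCP pose, the force and the opening at its end, in the units of the state.
- readout.get_obs(): the state, without advancing time (a new reading comes with each control period).
- imaging.capture(name): name is "scene" or "top"; returns the picture (400x640x3 uint8, blue, green, red); there is no depth.
- imaging.get_calibration(name): a dict with "fx", "fy", "cx", "cy" (pixels), "position" and "rotation" of the camera in the world. Camera axes: x right, y up, looking along -z (the intrinsics and any distortion apply to the point x, -y, -z); pixel columns grow to the right and rows downward; lengths in mm; the calibration is good to about 2 mm. A picture is of the moment at which its call begins. get_calibration takes no time and is no camera call.
- bot.close_job(): hands the job in, once; it reports no verdict.
The state is a dict: "time": time; "joint_positions": joint angles; "dq": joint speeds; "tau": joint torques, N m; "tool_pos": TCP position; "tcp_rot": TCP orientation; "contact_force": force on the tool from outside, world axes, zero at the start; "moment": the same for the moment, N m; "grip_width": finger opening in mm.
Only numpy, scipy, OpenCV 4.12 (cv2) and the standard library are available. Lean on these libraries where they do the work, as an engineer would, in place of code of your own. Each camera call takes 0.05 s, during which the arm holds its last target.

TASK

Drape the ear defenders by their headband over the dryer's horizontal blow tube, one cup hanging on each side of it, and let go of them. Then turn the dryer's spring-return air dial by its handle, past the first two clicks to the third notch, and hold it there against the spring; your program finishes while still holding the handle at the third notch. Leave the other things on the bench where they are.

Things in the scene. Friction and masses are not known exactly. Their poses are not given: they have to be found in the camera images.
- crown (a point): Ear defenders, 0.26 kg: two grey cups on a stiff arched headband, standing on the cups. Point: centre of the grey pad at the top of the arch, 185 mm above the cups' bottoms; pad 34 mm wide (y), 16 mm thick (z: 8 above, 8 below), 75 mm along the arch (x). Axes: x from cup to cup, y across the band (pinch it this way), z up. Both sides alike; the rest of the band is 26 mm wide, 5 mm thick.
- cup_mid (a point): Point midway between the two cups of the ear defenders, 48 mm above the cups' bottoms, 137 mm below the crown point. 182 mm over the outsides of the cups (x), gap between them 90 mm; each cup is 74 mm wide (y) and 96 mm tall. Same axes as the crown.
- tube_mid (a point): Dryer's blow tube: level steel tube, 30 mm diameter, small air holes, sticking out sideways from the blower housing, axis 210 mm above the bench. Point: on its axis, at its middle. Dryer axes: y along the tube from its free end to the housing, z up. The ear defenders go on over the free end or from above; well hung, their crown point is 23 mm above the axis, their x square to the tube.
- tube_end (a point): Rounded tip of the tube's free end, 110 mm from its middle (-y). In the other direction the flange and clamp reach to 77 mm and the housing's side face is 95 mm from the middle. Below the tube lies a drip tray, 220 mm by 172 mm, 15 mm high. The housing is 200 mm (x) by 150 mm (y) and 255 mm tall, with a motor behind it (+x). Same axes as the dryer.
- handle_axis (a point): Point on the upright spindle of the dryer's air handle, in the middle of the housing's top, at the height of the middle of the handle's grip: 297 mm above the bench, 42 mm above the housing's top. Fixed, 170 mm in +y from the tube's middle. Same axes as the dryer.
- handle_grip (a point): Centre of the upright black grip at the end of the air handle, a flat steel lever over a round notched plate on top of the housing. Grip: cylinder, 22 mm diameter, 40 mm tall (20 above, 20 below, where it stands on the lever), 100 mm from the spindle, round which it swings level. Can be pinched from above or pushed. Its x points outward along the lever.
- air_handle (a joint): Angle, rad: 0 shut, grows turning counter-clockwise seen from above; stop at 1.75. Clicks, marked in black on the plate with 1, 2, 3, 4 pips, at 0.40, 0.80, 1.20, 1.60: the third is 1.20. A spring always drives it back to 0 when let go; the clicks are felt but do not hold it. Return force at the grip 2 N when shut, 5 N at the third, give or take 1.5 N between clicks.
- spray_bottle: White trigger spray bottle, 68 mm diameter, 198 mm tall. Origin: centre of its foot. Leave it alone.
- tub: White round tub with a grey lid, 84 mm diameter, 100 mm tall. Origin: centre of its foot. Leave it alone.
- tape_roll: Roll of brown tape lying flat, 100 mm diameter, 48 mm tall. Origin: centre of its underside. Leave it alone.
- crumb_brush: Long-handled hand brush lying flat. Origin: under its middle. Leave it alone.
- scraper: Long-handled flat scraper lying flat. Origin: under its middle. Leave it alone.
- tally_counter: Small round metal tally counter, 48 mm diameter, 22 mm tall. Origin: centre of its underside. Leave it alone.

How it is judged:
By the outcome, as a careful person would: the job done as asked, in the order asked, and still so for the second after the job is handed in, while the arm keeps its last pose, push and grip.
It also fails if it takes over 48 s, if anything falls off the work surface, if the arm or the gripper's body presses on something with over 40 N, if the wrist force passes 120 N, or if a joint passes its speed limit or range.

## Working session

There is one attempt and no reset: what is moved stays moved. The work goes in short steps, Python scripts to look and compute and a tool call to move; the robot and the scene stay as the last step left them, time stands still between calls to the robot, and variables do not carry over. Pictures are saved under pics/ and viewed, and the job is handed in when it is done.

Besides the shell and the picture viewer there is one more tool, called after "Emit:" as name(argument=value, ...) on one line, values as JSON. arm_command: Moves the arm, as the interface text tells. Its arguments: {"type":"object","properties":{"plan":{"type":"array"}},"required":["plan"]}

```bash
ls; mkdir -p pics; python3 - <<'E'
from plant import readout, imaging, bot
import cv2
o=readout.get_obs(); print(o)
for n in("scene","top"):
    print(n,imaging.get_calibration(n)); cv2.imwrite(f"pics/{n}0.png",imaging.capture(n))
E
```

```text
pics
{'time': 0.0, 'joint_positions': array([-1.30896572e+00,  3.42717329e-01,  1.52500012e+00, -2.28127507e-05,
        1.27536426e+00, -1.46044516e-01]), 'dq': array([-0.00024623, -0.00104606, -0.00076747, -0.00177812,  0.00180987,
       -0.00012878]), 'tau': array([ 8.06163916e-04, -4.31237125e+01, -2.44215292e+01,  7.19665736e-02,
        5.59730467e-02, -1.35952723e-04]), 'tool_pos': array([ 208.14580562, -481.58614583,  248.05362061]), 'tcp_rot': array([3.01019703, 1.56930712, 1.84728249]), 'contact_force': array([-0.15997534,  1.1879004 ,  0.39228641]), 'moment': array([-0.02373395, -0.00358103, -0.02698315]), 'grip_width': 91.54449334561876}
scene {'fx': 378.0715523044795, 'fy': 378.0715523044795, 'cx': 316.20755647595723, 'cy': 202.32897085047094, 'position': array([1207.12305116, -752.34289462,  862.09271096]), 'rotation': array([0.99415995, 0.01928493, 0.65663891])}
top {'fx': 384.86730279771916, 'fy': 384.86730279771916, 'cx': 319.49023045303954, 'cy': 199.2501928381227, 'position': array([ 498.75580647,   57.44700537, 1207.36737367]), 'rotation': array([ 0.03843174,  0.00262339, -1.55809342])}
```

View pics/scene0.png

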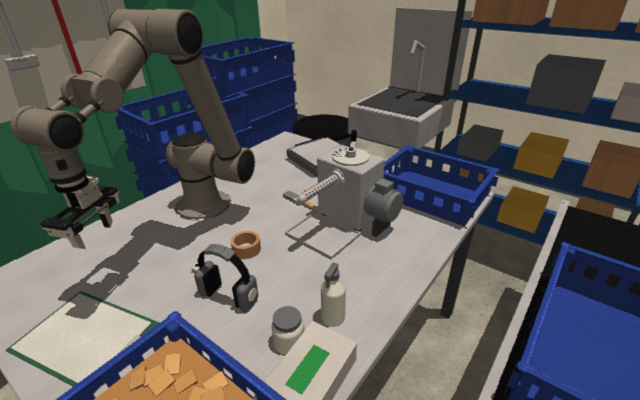

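View pics/top0.png

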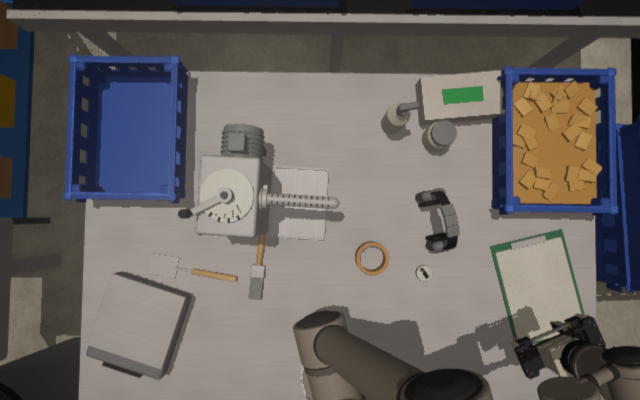

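Top view: the defenders stand around (437,220), the tube runs from (265,198) to (338,202), and the handle spindle is at (226,196) with its grip near (184,213). I'll enlarge these.

```bash
cat > h.py <<'E'
import numpy as np,cv2
from scipy.spatial.transform import Rotation as R
from plant import imaging
def cal(n):
    c=imaging.get_calibration(n); return c,R.from_euler('xyz',c['rotation']).as_matrix()
def proj(n,p):
    c,M=cal(n); q=M.T@(np.asarray(p,float)-c['position'])
    return np.array([c['fx']*q[0]/-q[2]+c['cx'], c['fy']*(-q[1])/-q[2]+c['cy']])
def ray(n,u,v):
    c,M=cal(n); d=M@np.array([(u-c['cx'])/c['fx'],-(v-c['cy'])/c['fy'],-1]); return c['position'],d
def atz(n,u,v,z):
    o,d=ray(n,u,v); return o+d*(z-o[2])/d[2]
def tri(a,b):
    # a,b: (name,u,v)
    A=np.zeros((3,3));B=np.zeros(3)
    for x in(a,b):
        o,d=ray(*x);d=d/np.linalg.norm(d);P=np.eye(3)-np.outer(d,d);A+=P;B+=P@o
    return np.linalg.solve(A,B)
def crop(src,x,y,w,h,s,out):
    im=cv2.imread(src)[y:y+h,x:x+w]; cv2.imwrite(out,cv2.resize(im,None,fx=s,fy=s,interpolation=cv2.INTER_CUBIC))
E
python3 - <<'E'
from h import *
crop("pics/top0.png",170,170,180,80,4.4,"pics/t_a.png")
crop("pics/top0.png",350,170,130,100,6,"pics/t_b.png")
crop("pics/scene0.png",180,120,210,190,3.1,"pics/s_a.png")
print(cal("top")[0]['position'],cal("top")[1],cal("top")[0].keys())
E
```

```text
[ 498.75580647   57.44700537 1207.36737367] [[ 0.01270252  0.99918225 -0.03838588]
 [-0.99991588  0.0125924  -0.0031093 ]
 [-0.00262339  0.03842214  0.99925815]] dict_keys(['fx', 'fy', 'cx', 'cy', 'position', 'rotation'])
```

View pics/t_a.png

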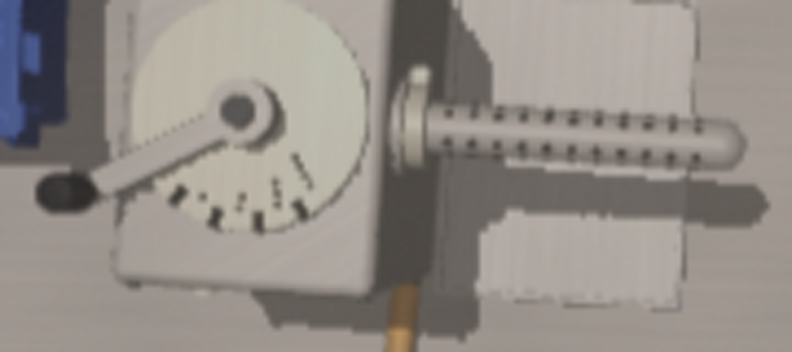

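View pics/t_b.png

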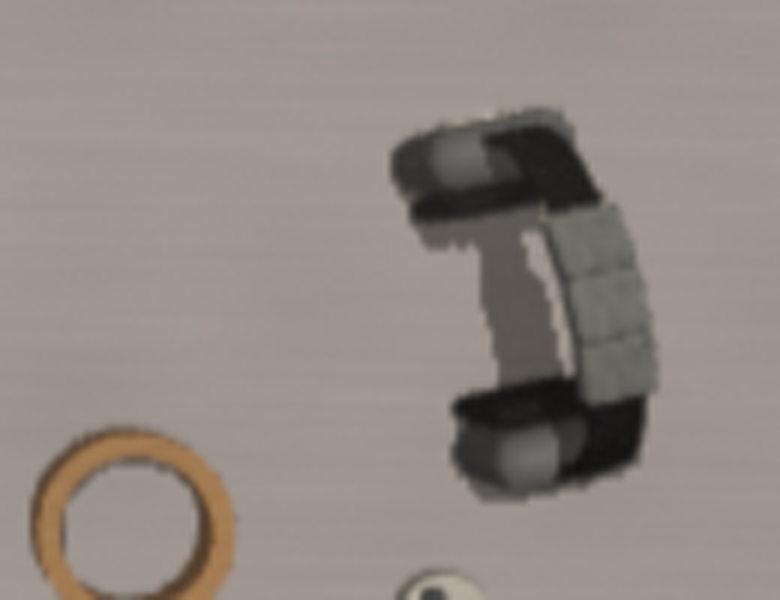

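View pics/s_a.png

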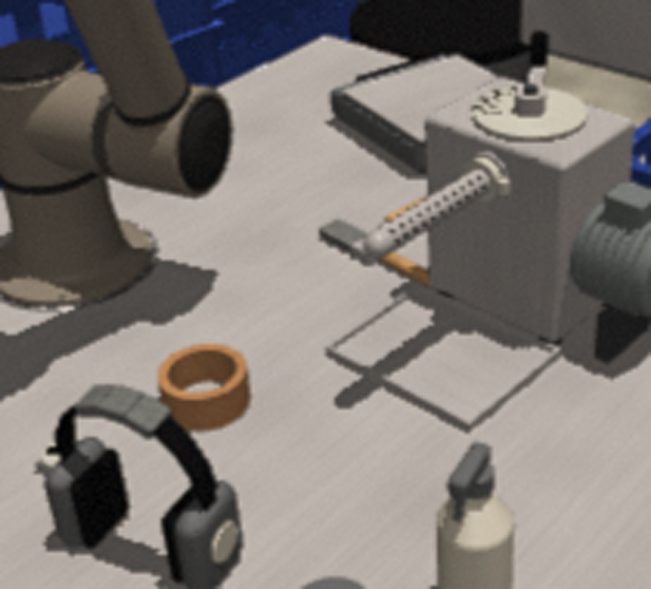

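```bash
python3 - <<'E'
from h import *
T=lambda x,y:(170+x/4.4,170+y/4.4)
B=lambda x,y:(350+x/6,170+y/6)
S=lambda x,y:(180+x/3.1,120+y/3.1)
np.set_printoptions(precision=1,suppress=True)
print("crown top", atz("top",*B(603,306),190), "tri",tri(("top",*B(603,306)),("scene",*S(125,402))))
print("pad corners",[atz("top",*B(*c),190) for c in((545,205),(620,205),(580,403),(655,390))])
tip=atz("top",*T(745,145),210); fl=atz("top",*T(425,126),210)
print("tip",tip,"tri",tri(("top",*T(745,145)),("scene",*S(368,252))),"flange",fl)
print("spindle top",atz("top",*T(238,112),297),atz("top",*T(238,112),275), "tri",tri(("top",*T(238,112)),("scene",*S(530,92))))
print("grip top",atz("top",*T(65,192),317),"tri",tri(("top",*T(65,192)),("scene",*S(540,38))))
print("cups", atz("top",*B(480,155),96),atz("top",*B(520,455),96))
for n in("tape",):print(atz("top",*B(133,520),48))
print("counter",atz("top",423.5,273.5,22),"tub",atz("top",441,134,100),"bottle",atz("top",398,117,150))
E
```

```text
crown top [ 484.8 -285.6  190. ] tri [ 487.6 -284.3  184.1]
pad corners [array([ 528.9, -260.1,  190. ]), array([ 529.3, -293.1,  190. ]), array([ 442.2, -275.5,  190. ]), array([ 448.3, -308.4,  190. ])]
tip [528.1   9.  210. ] tri [529.9  10.2 205.5] flange [536.9 197.8 210. ]
spindle top [539.9 286.4 297. ] [540.9 292.  275. ] tri [542.3 291.7 281.7]
grip top [495.7 371.5 317. ] tri [498.3 376.9 308. ]
cups [ 555.3 -258.2   96. ] [ 411.7 -277.6   96. ]
[373.1 -99.   48. ]
counter [ 321.1 -259.7   22. ] tub [ 734.8 -288.6  100. ] bottle [ 770.2 -153.9  150. ]
```

```bash
cat >> h.py <<'E'
from plant import readout
np.set_printoptions(precision=3,suppress=True)
def down(th):
    # tool x down, tool z (jaw dir) at world angle th
    z=np.array([np.cos(th),np.sin(th),0]);x=np.array([0,0,-1.]);y=np.cross(z,x)
    return np.stack([x,y,z],1)
def go(p,th,q=True):
    o=readout.get_obs();M=R.from_euler('xyz',o['tcp_rot']).as_matrix()
    cands=[]
    for t in(th,th+np.pi):
        cands.append(R.from_matrix(M.T@down(t)).as_rotvec())
    d=np.asarray(p)-o['tool_pos']
    print('t',o['time'],'pos',o['tool_pos'],'j',o['joint_positions'],'F',o['contact_force'],'w',o['grip_width'])
    print('jaw dir',M[:,2],'shift tool cm',M.T@d/10,'rotvecs',cands)
E
python3 -c "
from h import *
go([486,-285.5,290],0.18+np.pi/2)"
```

```text
t 0.1 pos [ 208.12  -481.633  248.125] j [-1.309  0.343  1.525  0.     1.275 -0.146] F [ 0.639 -0.2   -0.583] w 91.68989295238762
jaw dir [ 0.397 -0.918 -0.001] shift tool cm [-4.171 33.288 -6.993] rotvecs [array([-2.914,  0.   , -0.002]), array([ 0.228, -0.001, -0.   ])]
```

Emit:
arm_command(plan=[{"tx":-2.1,"wx":0.114,"jaw":1},{"tx":-2.1,"wx":0.114,"jaw":1},{"ty":3.09,"tz":-1.43,"jaw":1},{"ty":3.09,"tz":-1.43,"jaw":1},{"ty":3.09,"tz":-1.43,"jaw":1},{"ty":3.09,"tz":-1.43,"jaw":1},{"ty":3.09,"tz":-1.43,"jaw":1},{"ty":3.09,"tz":-1.43,"jaw":1},{"ty":3.09,"tz":-1.43,"jaw":1},{"ty":3.09,"tz":-1.43,"jaw":1},{"ty":3.09,"tz":-1.43,"jaw":1},{"ty":3.09,"tz":-1.43,"jaw":1},{"jaw":1},{"jaw":1}])

```text
invalid input at $.plan[0]: expected keys tx, ty, tz, wx, wy, wz, jaw
```

```bash
python3 - <<'E'
from h import *
cv2.imwrite("pics/s1.png",imaging.capture("scene"));cv2.imwrite("pics/t1.png",imaging.capture("top"))
crop("pics/s1.png",120,150,200,170,3.5,"pics/s1c.png")
go([486,-285.5,201],0.18+np.pi/2)
E
```

```text
t 0.2 pos [ 208.18  -481.75   248.299] j [-1.309  0.343  1.525  0.     1.275 -0.146] F [-0.059 -0.552 -0.605] w 91.61633852442287
jaw dir [ 0.397 -0.918 -0.001] shift tool cm [ 4.741 33.286 -6.993] rotvecs [array([-2.914,  0.   , -0.001]), array([ 0.228, -0.001, -0.   ])]
```

View pics/s1c.png

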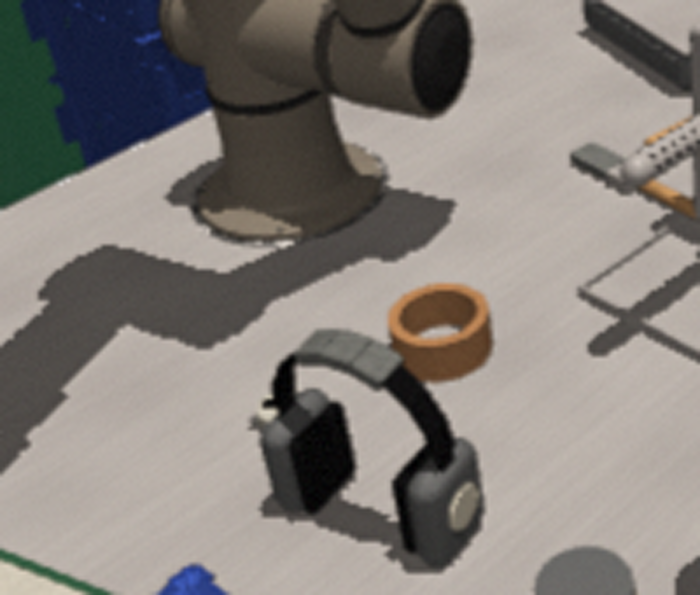

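The call was refused because every row needs all seven keys, so nothing moved. The defenders are still in place. I'll resend it with full rows.

Emit:
arm_command(plan=[{"tx":-2.1,"ty":0,"tz":0,"wx":0.114,"wy":0,"wz":0,"jaw":1},{"tx":-2.1,"ty":0,"tz":0,"wx":0.114,"wy":0,"wz":0,"jaw":1},{"tx":0,"ty":3.09,"tz":-1.43,"wx":0,"wy":0,"wz":0,"jaw":1},{"tx":0,"ty":3.09,"tz":-1.43,"wx":0,"wy":0,"wz":0,"jaw":1},{"tx":0,"ty":3.09,"tz":-1.43,"wx":0,"wy":0,"wz":0,"jaw":1},{"tx":0,"ty":3.09,"tz":-1.43,"wx":0,"wy":0,"wz":0,"jaw":1},{"tx":0,"ty":3.09,"tz":-1.43,"wx":0,"wy":0,"wz":0,"jaw":1},{"tx":0,"ty":3.09,"tz":-1.43,"wx":0,"wy":0,"wz":0,"jaw":1},{"tx":0,"ty":3.09,"tz":-1.43,"wx":0,"wy":0,"wz":0,"jaw":1},{"tx":0,"ty":3.09,"tz":-1.43,"wx":0,"wy":0,"wz":0,"jaw":1},{"tx":0,"ty":3.09,"tz":-1.43,"wx":0,"wy":0,"wz":0,"jaw":1},{"tx":0,"ty":3.09,"tz":-1.43,"wx":0,"wy":0,"wz":0,"jaw":1},{"tx":0,"ty":0,"tz":0,"wx":0,"wy":0,"wz":0,"jaw":1},{"tx":0,"ty":0,"tz":0,"wx":0,"wy":0,"wz":0,"jaw":1}])

```text
time: 1.6
tool_pos: [486.8, -285.6, 290.3]
tcp_rot: [-1.906, 1.57, 2.988]
contact_force: [-0.1, -0.2, -0.9]
grip_width: 91.6
```

```bash
python3 - <<'E'
from h import *
cv2.imwrite("pics/s2.png",imaging.capture("scene"))
crop("pics/s2.png",120,130,200,190,3.1,"pics/s2c.png")
go([486,-285.5,201],0.18+np.pi/2)
E
```

```text
t 1.65 pos [ 486.291 -286.103  290.406] j [-0.667  0.388  1.339 -0.001  1.415  0.723] F [0.206 0.095 0.151] w 91.9705622933534
jaw dir [ 0.179 -0.984 -0.   ] shift tool cm [ 8.941 -0.01  -0.063] rotvecs [array([-3.141, -0.001, -0.   ]), array([ 0.   , -0.   ,  0.001])]
```

View pics/s2c.png

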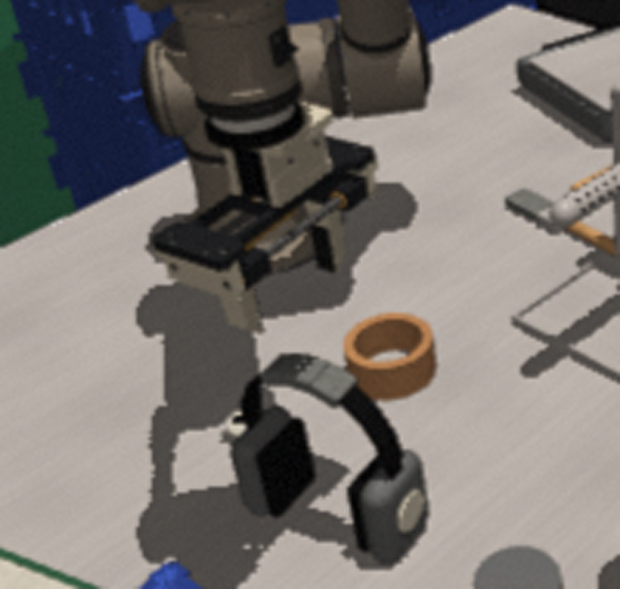

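Emit:
arm_command(plan=[{"tx":2,"ty":0,"tz":0,"wx":0,"wy":0,"wz":0,"jaw":1},{"tx":2,"ty":0,"tz":0,"wx":0,"wy":0,"wz":0,"jaw":1},{"tx":2,"ty":0,"tz":0,"wx":0,"wy":0,"wz":0,"jaw":1},{"tx":1.5,"ty":0,"tz":0,"wx":0,"wy":0,"wz":0,"jaw":1},{"tx":1.45,"ty":0,"tz":0,"wx":0,"wy":0,"wz":0,"jaw":1},{"tx":0,"ty":0,"tz":0,"wx":0,"wy":0,"wz":0,"jaw":0.3},{"tx":0,"ty":0,"tz":0,"wx":0,"wy":0,"wz":0,"jaw":0},{"tx":0,"ty":0,"tz":0,"wx":0,"wy":0,"wz":0,"jaw":0}])

```text
time: 2.45
tool_pos: [486.7, -286.7, 202.3]
tcp_rot: [0.67, 1.569, -0.722]
contact_force: [0.7, -0.4, 0.1]
grip_width: 72.4
```

```bash
python3 - <<'E'
from h import *
cv2.imwrite("pics/s3.png",imaging.capture("scene"));cv2.imwrite("pics/t3.png",imaging.capture("top"))
crop("pics/s3.png",160,190,120,120,5,"pics/s3c.png")
go([486,-285.5,201],0.18+np.pi/2)
E
```

```text
t 2.55 pos [ 486.835 -286.476  202.175] j [-0.667  0.453  1.485 -0.     1.202  0.724] F [-0.984 -0.254  0.433] w 64.08572251803807
jaw dir [ 0.178 -0.984  0.001] shift tool cm [ 0.117 -0.065 -0.111] rotvecs [array([ 3.141, -0.002, -0.002]), array([-0.001,  0.001, -0.001])]
```

View pics/s3c.png

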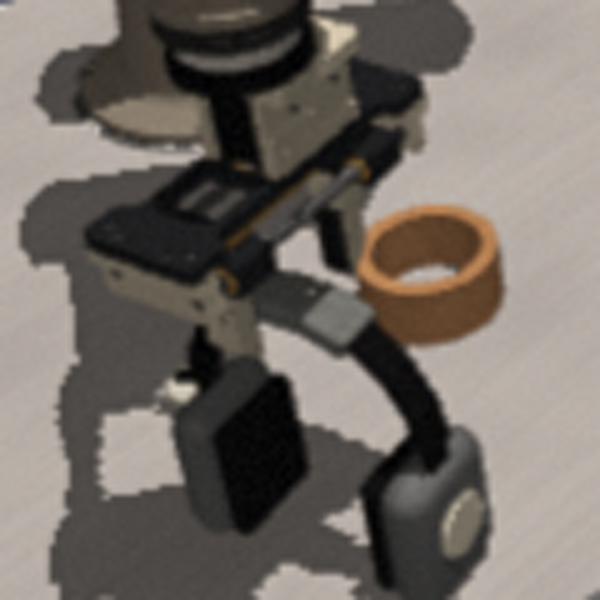

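Emit:
arm_command(plan=[{"tx":0.1,"ty":0,"tz":0,"wx":0,"wy":0,"wz":0,"jaw":-1},{"tx":0,"ty":0,"tz":0,"wx":0,"wy":0,"wz":0,"jaw":-1},{"tx":0,"ty":0,"tz":0,"wx":0,"wy":0,"wz":0,"jaw":-1},{"tx":0,"ty":0,"tz":0,"wx":0,"wy":0,"wz":0,"jaw":-1},{"tx":0,"ty":0,"tz":0,"wx":0,"wy":0,"wz":0,"jaw":-1},{"tx":0,"ty":0,"tz":0,"wx":0,"wy":0,"wz":0,"jaw":-1}])

```text
time: 3.15
tool_pos: [486.7, -286.0, 200.2]
tcp_rot: [1.117, 1.571, -0.274]
contact_force: [-0.2, -1.0, 0.0]
grip_width: 34.1
```

```bash
python3 - <<'E'
from h import *
cv2.imwrite("pics/s4.png",imaging.capture("scene"));cv2.imwrite("pics/t4.png",imaging.capture("top"))
crop("pics/s4.png",160,190,120,120,5,"pics/s4c.png")
go([486,-285.5,270],0.18+np.pi/2)
E
```

```text
t 3.25 pos [ 486.732 -285.959  200.245] j [-0.667  0.455  1.487  0.     1.199  0.724] F [-0.625 -0.065  1.217] w 33.68931797990911
jaw dir [ 0.179 -0.984  0.   ] shift tool cm [-6.975 -0.063 -0.058] rotvecs [array([ 3.141, -0.   , -0.   ]), array([-0.,  0., -0.])]
```

View pics/s4c.png

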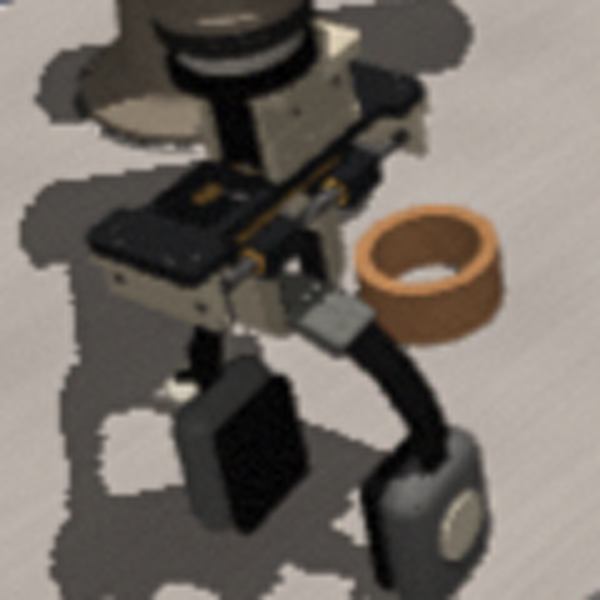

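Emit:
arm_command(plan=[{"tx":-0.8,"ty":0,"tz":0,"wx":0,"wy":0,"wz":0,"jaw":-1},{"tx":-1.5,"ty":0,"tz":0,"wx":0,"wy":0,"wz":0,"jaw":-1},{"tx":-1.5,"ty":0,"tz":0,"wx":0,"wy":0,"wz":0,"jaw":-1},{"tx":-1.5,"ty":0,"tz":0,"wx":0.05,"wy":0,"wz":0,"jaw":-1},{"tx":-1.0,"ty":0,"tz":0,"wx":0.07,"wy":0,"wz":0,"jaw":-1},{"tx":-0.5,"ty":0,"tz":0,"wx":0.07,"wy":0,"wz":0,"jaw":-1},{"tx":0,"ty":0,"tz":0,"wx":0.035,"wy":0,"wz":0,"jaw":-1},{"tx":0,"ty":0,"tz":0,"wx":0,"wy":0,"wz":0,"jaw":-1}])

```text
time: 4.05
tool_pos: [486.6, -286.0, 268.5]
tcp_rot: [-0.989, 1.571, -2.605]
contact_force: [-0.4, 0.4, -3.2]
grip_width: 33.7
```

```bash
python3 - <<'E'
from h import *
cv2.imwrite("pics/s5.png",imaging.capture("scene"));cv2.imwrite("pics/t5.png",imaging.capture("top"))
crop("pics/s5.png",120,130,270,180,2.9,"pics/s5c.png")
go([526,-60,268],-0.045+np.pi/2)
E
```

```text
t 4.15 pos [ 486.503 -285.903  268.098] j [-0.667  0.401  1.38  -0.     1.361  0.948] F [ 0.599  0.218 -3.25 ] w 33.673540576279066
jaw dir [-0.044 -0.999 -0.   ] shift tool cm [  0.015   2.949 -22.743] rotvecs [array([-3.141, -0.001, -0.   ]), array([ 0.001, -0.   ,  0.001])]
```

View pics/s5c.png

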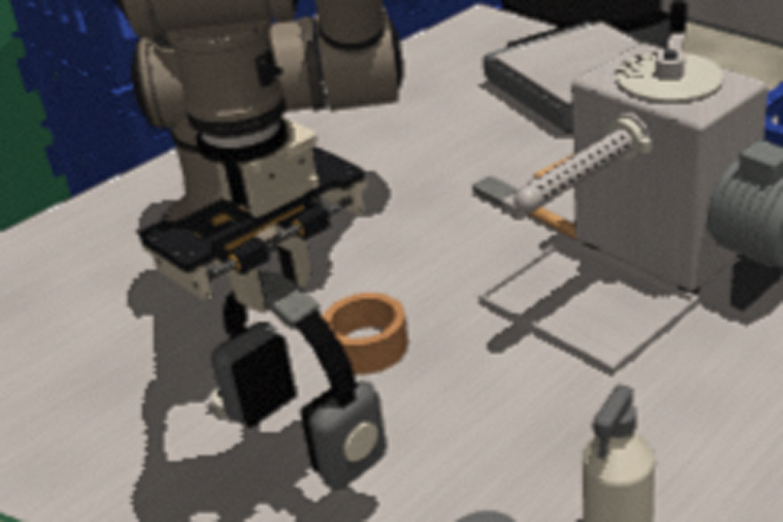

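View pics/t5.png

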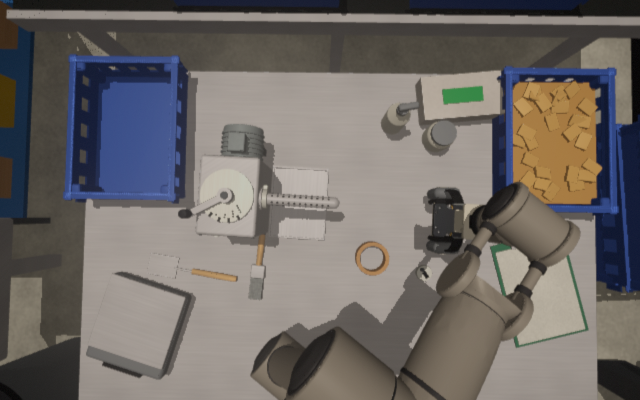

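Emit:
arm_command(plan=[{"tx":0,"ty":0.5,"tz":-0.7,"wx":0,"wy":0,"wz":0,"jaw":-1},{"tx":0,"ty":0.8,"tz":-1.5,"wx":0,"wy":0,"wz":0,"jaw":-1},{"tx":0,"ty":0.8,"tz":-2.3,"wx":0,"wy":0,"wz":0,"jaw":-1},{"tx":0,"ty":0.6,"tz":-2.8,"wx":0,"wy":0,"wz":0,"jaw":-1},{"tx":0,"ty":0.25,"tz":-2.8,"wx":0,"wy":0,"wz":0,"jaw":-1},{"tx":0,"ty":0,"tz":-2.8,"wx":0,"wy":0,"wz":0,"jaw":-1},{"tx":0,"ty":0,"tz":-2.8,"wx":0,"wy":0,"wz":0,"jaw":-1},{"tx":0,"ty":0,"tz":-2.8,"wx":0,"wy":0,"wz":0,"jaw":-1},{"tx":0,"ty":0,"tz":-2.1,"wx":0,"wy":0,"wz":0,"jaw":-1},{"tx":0,"ty":0,"tz":-1.4,"wx":0,"wy":0,"wz":0,"jaw":-1},{"tx":0,"ty":0,"tz":-0.7,"wx":0,"wy":0,"wz":0,"jaw":-1},{"tx":0,"ty":0,"tz":0,"wx":0,"wy":0,"wz":0,"jaw":-1}])

```text
time: 5.35
tool_pos: [526.5, -60.0, 268.2]
tcp_rot: [-0.035, 1.571, -1.65]
contact_force: [-0.3, -0.0, -3.2]
grip_width: 33.9
```

```bash
python3 - <<'E'
from h import *
cv2.imwrite("pics/s6.png",imaging.capture("scene"));cv2.imwrite("pics/t6.png",imaging.capture("top"))
crop("pics/s6.png",180,100,220,190,3.1,"pics/s6c.png")
crop("pics/t6.png",230,140,200,130,4,"pics/t6c.png")
go([532.5,100,268],-0.045+np.pi/2)
E
```

```text
t 5.45 pos [526.5   -61.178 268.146] j [-0.26   0.337  1.477 -0.001  1.328  1.356] F [ 0.004 -0.047 -3.333] w 33.92903259926713
jaw dir [-0.045 -0.999  0.001] shift tool cm [  0.005  -0.132 -16.128] rotvecs [array([ 3.141,  0.   , -0.001]), array([-0.   ,  0.001,  0.   ])]
```

View pics/s6c.png

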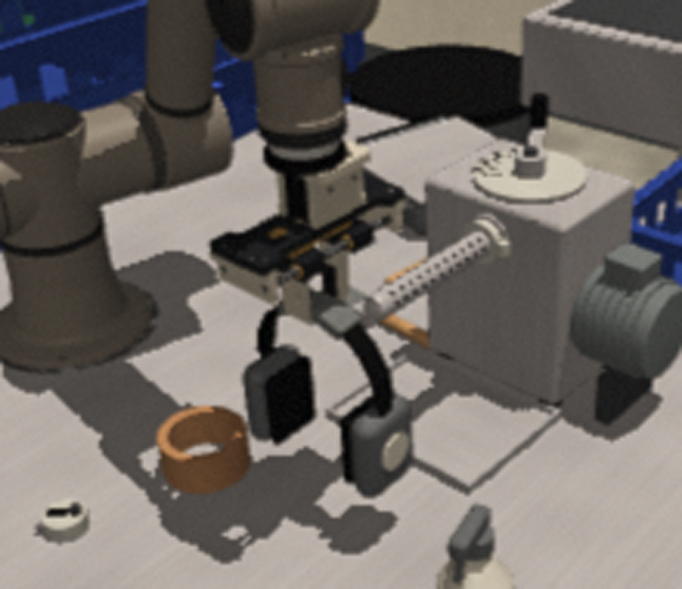

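View pics/t6c.png

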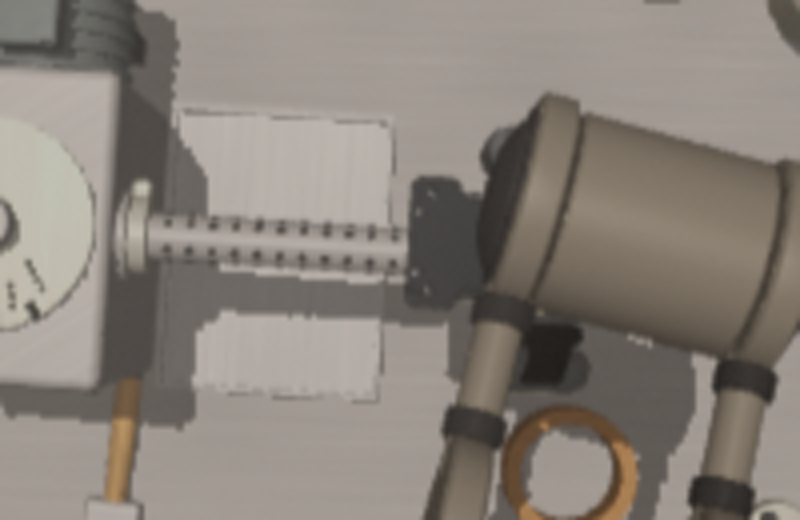

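Emit:
arm_command(plan=[{"tx":0,"ty":-0.1,"tz":-0.7,"wx":0,"wy":0,"wz":0,"jaw":-1},{"tx":0,"ty":0,"tz":-1.4,"wx":0,"wy":0,"wz":0,"jaw":-1},{"tx":0,"ty":0,"tz":-1.8,"wx":0,"wy":0,"wz":0,"jaw":-1},{"tx":0,"ty":0,"tz":-1.8,"wx":0,"wy":0,"wz":0,"jaw":-1},{"tx":0,"ty":0,"tz":-1.8,"wx":0,"wy":0,"wz":0,"jaw":-1},{"tx":0,"ty":0,"tz":-1.8,"wx":0,"wy":0,"wz":0,"jaw":-1},{"tx":0,"ty":0,"tz":-1.8,"wx":0,"wy":0,"wz":0,"jaw":-1},{"tx":0,"ty":0,"tz":-1.8,"wx":0,"wy":0,"wz":0,"jaw":-1},{"tx":0,"ty":0,"tz":-1.8,"wx":0,"wy":0,"wz":0,"jaw":-1},{"tx":0,"ty":0,"tz":-1.2,"wx":0,"wy":0,"wz":0,"jaw":-1},{"tx":0,"ty":0,"tz":-0.6,"wx":0,"wy":0,"wz":0,"jaw":-1},{"tx":0,"ty":0,"tz":0,"wx":0,"wy":0,"wz":0,"jaw":-1}])

```text
time: 6.65
tool_pos: [532.8, 105.0, 268.1]
tcp_rot: [-0.562, 1.571, -2.177]
contact_force: [-1.2, -0.3, -3.3]
grip_width: 33.9
```

```bash
python3 - <<'E'
from h import *
cv2.imwrite("pics/s7.png",imaging.capture("scene"));cv2.imwrite("pics/t7.png",imaging.capture("top"))
crop("pics/s7.png",230,90,180,160,3.7,"pics/s7c.png")
go([532.8,105,250],-0.045+np.pi/2)
E
```

```text
t 6.75 pos [532.864 103.944 268.178] j [ 0.052  0.361  1.441 -0.     1.34   1.668] F [-0.436  0.421 -3.189] w 34.02343877339265
jaw dir [-0.045 -0.999  0.   ] shift tool cm [ 1.818 -0.011 -0.106] rotvecs [array([ 3.141, -0.   , -0.001]), array([-0.,  0., -0.])]
```

View pics/s7c.png

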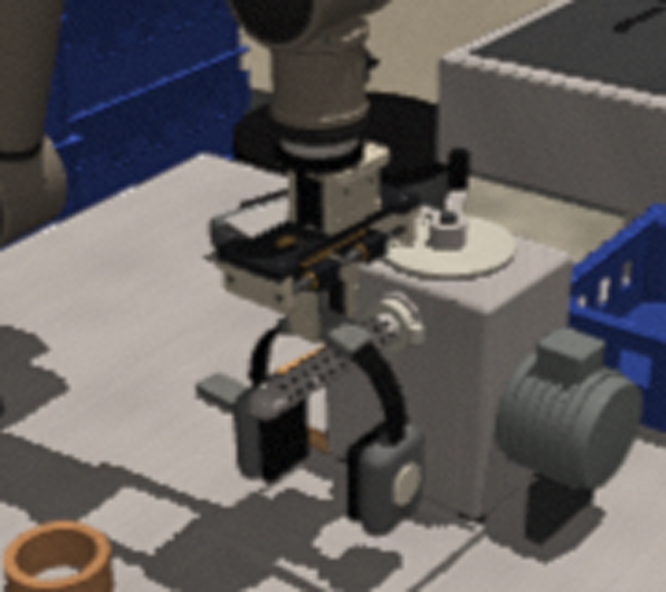

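View pics/t7.png

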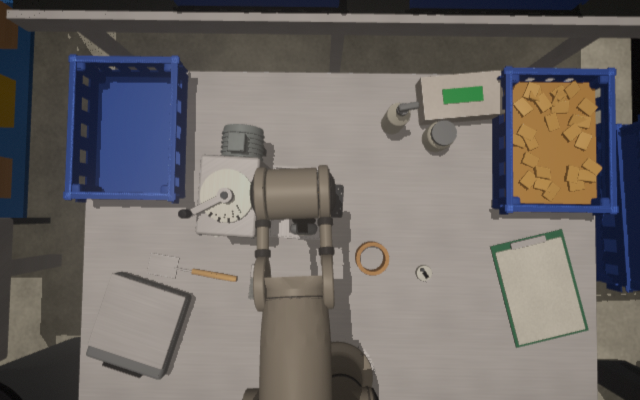

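Emit:
arm_command(plan=[{"tx":0.5,"ty":0,"tz":0,"wx":0,"wy":0,"wz":0,"jaw":-1},{"tx":0.6,"ty":0,"tz":0,"wx":0,"wy":0,"wz":0,"jaw":-1},{"tx":0.4,"ty":0,"tz":0,"wx":0,"wy":0,"wz":0,"jaw":-1},{"tx":0.2,"ty":0,"tz":0,"wx":0,"wy":0,"wz":0,"jaw":-1},{"tx":0.1,"ty":0,"tz":0,"wx":0,"wy":0,"wz":0,"jaw":-1},{"tx":0,"ty":0,"tz":0,"wx":0,"wy":0,"wz":0,"jaw":-1},{"tx":0,"ty":0,"tz":0,"wx":0,"wy":0,"wz":0,"jaw":-1}])

```text
time: 7.45
tool_pos: [533.0, 104.3, 250.3]
tcp_rot: [1.368, 1.57, -0.248]
contact_force: [-0.1, -0.2, -2.4]
grip_width: 34.1
```

```bash
python3 - <<'E'
from h import *
cv2.imwrite("pics/s8.png",imaging.capture("scene"))
crop("pics/s8.png",280,140,90,100,6,"pics/s8c.png")
go([532.8,105,248],-0.045+np.pi/2)
E
```

```text
t 7.5 pos [532.976 104.325 250.398] j [ 0.052  0.374  1.472 -0.     1.296  1.668] F [-0.216  0.37  -2.027] w 33.83852825189773
jaw dir [-0.045 -0.999  0.   ] shift tool cm [ 0.24  -0.021 -0.067] rotvecs [array([ 3.141, -0.001, -0.   ]), array([-0.,  0., -0.])]
```

View pics/s8c.png

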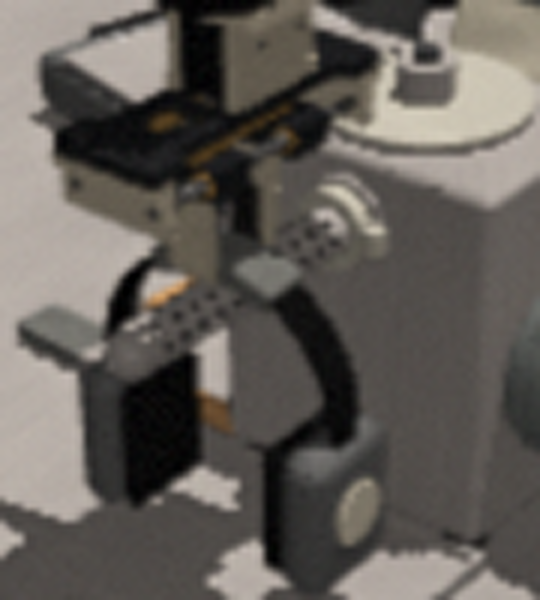

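Emit:
arm_command(plan=[{"tx":0.1,"ty":0,"tz":0,"wx":0,"wy":0,"wz":0,"jaw":-1},{"tx":0,"ty":0,"tz":0,"wx":0,"wy":0,"wz":0,"jaw":-1},{"tx":0,"ty":0,"tz":0,"wx":0,"wy":0,"wz":0,"jaw":-1}])

```text
time: 7.8
tool_pos: [532.8, 104.3, 249.2]
tcp_rot: [0.045, 1.571, -1.571]
contact_force: [0.4, -0.7, -2.8]
grip_width: 33.9
```

Emit:
arm_command(plan=[{"tx":0.1,"ty":0,"tz":0,"wx":0,"wy":0,"wz":0,"jaw":-1},{"tx":0,"ty":0,"tz":0,"wx":0,"wy":0,"wz":0,"jaw":-1},{"tx":0,"ty":0,"tz":0,"wx":0,"wy":0,"wz":0,"jaw":-1}])

```text
time: 8.1
tool_pos: [532.9, 104.3, 248.2]
tcp_rot: [1.384, 1.571, -0.232]
contact_force: [-0.3, -0.6, -2.8]
grip_width: 33.8
```

Emit:
arm_command(plan=[{"tx":0,"ty":0,"tz":0,"wx":0,"wy":0,"wz":0,"jaw":-0.1},{"tx":0,"ty":0,"tz":0,"wx":0,"wy":0,"wz":0,"jaw":0.3},{"tx":0,"ty":0,"tz":0,"wx":0,"wy":0,"wz":0,"jaw":0.3},{"tx":0,"ty":0,"tz":0,"wx":0,"wy":0,"wz":0,"jaw":0.3},{"tx":0,"ty":0,"tz":0,"wx":0,"wy":0,"wz":0,"jaw":0.3}])

```text
time: 8.6
tool_pos: [532.9, 104.3, 248.3]
tcp_rot: [1.213, 1.571, -0.403]
contact_force: [-0.1, 0.5, 0.6]
grip_width: 59.5
```

```bash
python3 - <<'E'
from h import *
cv2.imwrite("pics/s9.png",imaging.capture("scene"))
crop("pics/s9.png",280,140,90,100,6,"pics/s9c.png")
go([532.8,105,320],-0.045+np.pi/2)
E
```

```text
t 8.65 pos [532.897 104.314 248.272] j [ 0.052  0.375  1.475 -0.     1.291  1.668] F [-0.607  0.721 -0.159] w 59.507618357586615
jaw dir [-0.045 -0.999  0.   ] shift tool cm [-7.173 -0.011 -0.068] rotvecs [array([ 3.141, -0.   , -0.   ]), array([-0.,  0., -0.])]
```

View pics/s9c.png

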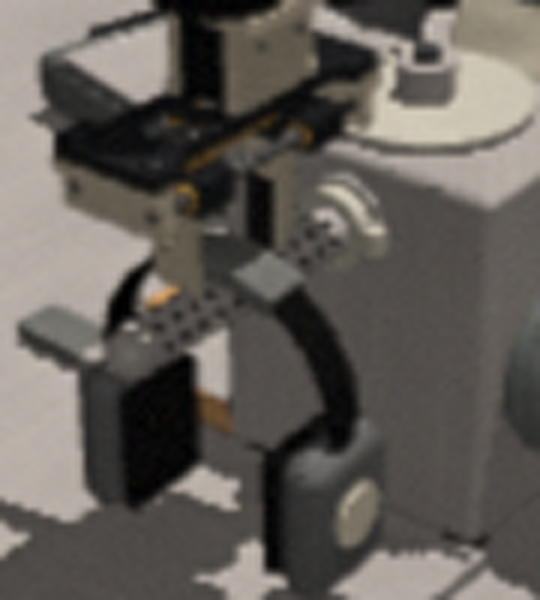

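Emit:
arm_command(plan=[{"tx":-0.5,"ty":0,"tz":0,"wx":0,"wy":0,"wz":0,"jaw":0.3},{"tx":-1.5,"ty":0,"tz":0,"wx":0,"wy":0,"wz":0,"jaw":0.3},{"tx":-2.5,"ty":0,"tz":0,"wx":0,"wy":0,"wz":0,"jaw":0.3},{"tx":-3,"ty":0,"tz":0,"wx":0,"wy":0,"wz":0,"jaw":0.3},{"tx":-3,"ty":0,"tz":0,"wx":0,"wy":0,"wz":0,"jaw":0.3},{"tx":-2,"ty":0,"tz":0,"wx":0,"wy":0,"wz":0,"jaw":0.3},{"tx":-1,"ty":0,"tz":0,"wx":0,"wy":0,"wz":0,"jaw":0.3}])

```text
time: 9.35
tool_pos: [533.2, 104.4, 385.7]
tcp_rot: [1.658, 1.567, 0.042]
contact_force: [-0.3, -0.2, 0.2]
grip_width: 59.8
```

```bash
python3 - <<'E'
from h import *
cv2.imwrite("pics/s10.png",imaging.capture("scene"))
crop("pics/s10.png",270,110,120,130,4.6,"pics/s10c.png")
crop("pics/t5.png",165,170,90,60,8.8,"pics/t5g.png")
crop("pics/s5.png",325,120,70,60,10,"pics/s5g.png")
go([493,377,380],-0.045+np.pi/2)
E
```

```text
t 9.4 pos [533.363 104.356 386.14 ] j [ 0.052  0.311  1.197 -0.     1.629  1.668] F [ 0.574 -0.06   0.956] w 59.49796982679451
jaw dir [-0.045 -0.999 -0.   ] shift tool cm [  0.6    -5.266 -27.054] rotvecs [array([ 3.141, -0.007,  0.001]), array([-0.   , -0.   , -0.005])]
```

View pics/s10c.png

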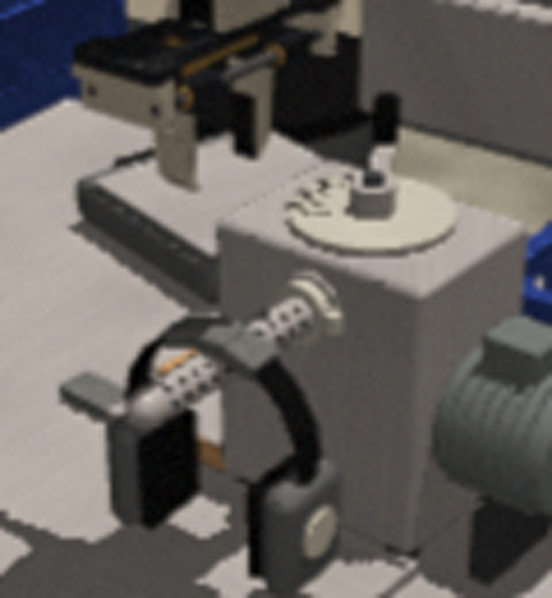

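View pics/t5g.png

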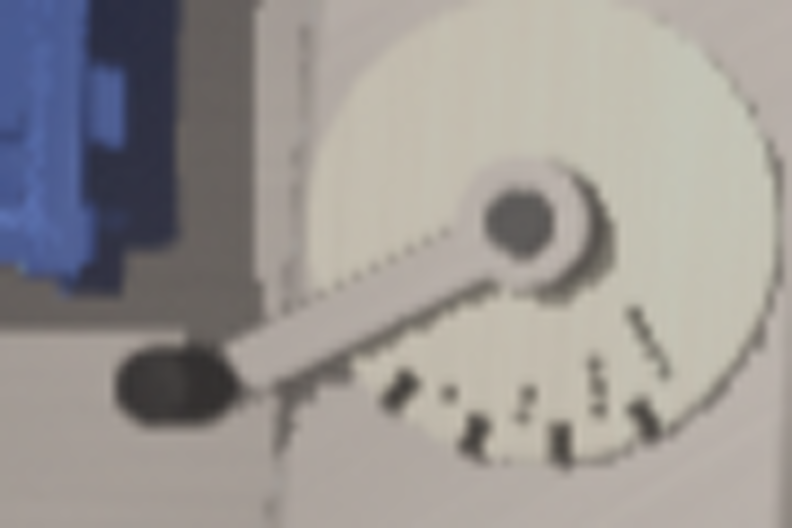

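View pics/s5g.png

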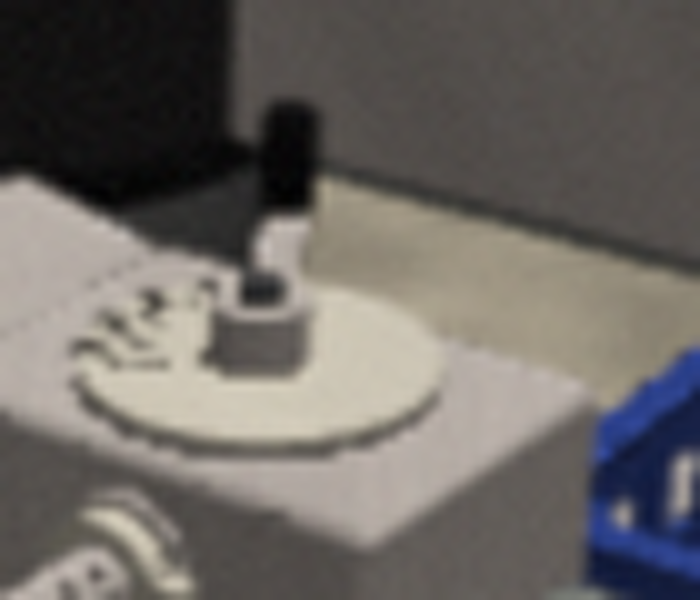

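The defenders hang over the tube with one cup on each side. In these crops the grip's silhouette centre is at top (178,386)→(185.2,213.9) and scene (289,155)→(353.9,135.5).

```bash
python3 - <<'E'
from h import *
g=(185.2,213.9); s=(353.9,135.5)
print(atz("top",*g,297),tri(("top",*g),("scene",*s)))
ax=np.array([541.5,289.5,297])
T=lambda x,y:(165+x/8.8,170+y/8.8)
print("spindle cap",atz("top",*T(520,222),285), "plate centre",atz("top",*T(544,232),259))
m=[atz("top",*T(*c),259) for c in((402,390),(474,438),(561,444),(643,420))]
c=atz("top",*T(544,230),259)
for p in m: d=p-np.array([541.5,289.5,259]); print(p,np.hypot(*d[:2]),np.arctan2(d[1],d[0]))
for a in np.arange(2.0,2.2,.03):
    p=ax+100*np.array([np.cos(a),np.sin(a),0]); print(round(a,2),p,proj("top",p),proj("scene",p))
E
```

```text
[495.041 377.528 297.   ] [496.816 380.176 293.785]
spindle cap [540.967 289.466 285.   ] plate centre [539.434 289.208 259.   ]
[494.655 328.019 259.   ] 60.648323247562786 2.453420822823282
[481.492 307.541 259.   ] 62.661576526457885 2.849548574649524
[480.126 283.145 259.   ] 61.702357778600785 -3.0384151240739876
[487.125 260.33  259.   ] 61.705595185683926 -2.6492051829710266
2.0 [499.885 380.43  297.   ] [184.029 211.836] [354.053 134.99 ]
2.03 [497.177 379.141 297.   ] [184.543 212.988] [353.258 134.937]
2.06 [494.508 377.771 297.   ] [185.092 214.124] [352.461 134.894]
2.09 [491.881 376.321 297.   ] [185.674 215.243] [351.663 134.86 ]
2.12 [489.299 374.794 297.   ] [186.291 216.344] [350.863 134.836]
2.15 [486.764 373.19  297.   ] [186.941 217.425] [350.063 134.821]
2.18 [484.279 371.51  297.   ] [187.623 218.486] [349.263 134.816]
```

Emit:
arm_command(plan=[{"tx":0,"ty":-0.3,"tz":-1.2,"wx":0,"wy":0,"wz":0,"jaw":0.3},{"tx":0,"ty":-0.5,"tz":-2.5,"wx":0,"wy":0,"wz":0,"jaw":0.3},{"tx":0,"ty":-0.6,"tz":-3.5,"wx":0,"wy":0,"wz":0,"jaw":0.3},{"tx":0,"ty":-0.6,"tz":-3.5,"wx":0,"wy":0,"wz":0,"jaw":0.3},{"tx":0,"ty":-0.6,"tz":-3.5,"wx":0,"wy":0,"wz":0,"jaw":0.3},{"tx":0,"ty":-0.6,"tz":-3.5,"wx":0,"wy":0,"wz":0,"jaw":0.3},{"tx":0,"ty":-0.6,"tz":-3.5,"wx":0,"wy":0,"wz":0,"jaw":0.3},{"tx":0,"ty":-0.6,"tz":-3.0,"wx":0,"wy":0,"wz":0,"jaw":0.3},{"tx":0,"ty":-0.4,"tz":-2.0,"wx":0,"wy":0,"wz":0,"jaw":0.3},{"tx":0,"ty":-0.23,"tz":-1.0,"wx":0,"wy":0,"wz":0,"jaw":0.3}])

```text
time: 10.4
tool_pos: [493.5, 380.7, 381.0]
tcp_rot: [-1.127, 1.567, -2.74]
contact_force: [0.4, -0.1, 0.0]
grip_width: 59.7
```

Emit:
arm_command(plan=[{"tx":0,"ty":0,"tz":0,"wx":-0.14,"wy":0,"wz":0,"jaw":0.3},{"tx":0,"ty":0,"tz":0,"wx":-0.14,"wy":0,"wz":0,"jaw":0.3},{"tx":0,"ty":0,"tz":0,"wx":-0.14,"wy":0,"wz":0,"jaw":0.3},{"tx":0,"ty":0,"tz":0,"wx":-0.14,"wy":0,"wz":0,"jaw":0.3},{"tx":0,"ty":0,"tz":0,"wx":-0.14,"wy":0,"wz":0,"jaw":0.3},{"tx":0,"ty":0,"tz":0,"wx":-0.14,"wy":0,"wz":0,"jaw":0.3},{"tx":0,"ty":0,"tz":0,"wx":-0.14,"wy":0,"wz":0,"jaw":0.3},{"tx":0,"ty":0,"tz":0,"wx":-0.14,"wy":0,"wz":0,"jaw":0.3},{"tx":0,"ty":0,"tz":0,"wx":-0.14,"wy":0,"wz":0,"jaw":0.3},{"tx":0,"ty":0,"tz":0,"wx":-0.14,"wy":0,"wz":0,"jaw":0.3},{"tx":0,"ty":0,"tz":0,"wx":-0.14,"wy":0,"wz":0,"jaw":0.3},{"tx":0,"ty":0,"tz":0,"wx":-0.14,"wy":0,"wz":0,"jaw":0.3},{"tx":0,"ty":0,"tz":0,"wx":-0.14,"wy":0,"wz":0,"jaw":0.3},{"tx":0,"ty":0,"tz":0,"wx":-0.14,"wy":0,"wz":0,"jaw":0.3},{"tx":0,"ty":0,"tz":0,"wx":-0.135,"wy":0,"wz":0,"jaw":0.3},{"tx":0,"ty":0,"tz":0,"wx":0,"wy":0,"wz":0,"jaw":0.3},{"tx":0,"ty":0,"tz":0,"wx":0,"wy":0,"wz":0,"jaw":0.3}])

```text
time: 12.1
tool_pos: [494.8, 378.1, 382.5]
tcp_rot: [-2.952, 1.57, -2.477]
contact_force: [0.4, 0.2, -0.6]
grip_width: 59.5
```

```bash
python3 - <<'E'
from h import *
cv2.imwrite("pics/s11.png",imaging.capture("scene"))
crop("pics/s11.png",260,60,160,180,3.3,"pics/s11c.png")
go([495.4,378.2,303],2.05+np.pi/2)
E
```

```text
t 12.15 pos [494.804 378.174 382.701] j [ 0.53   0.485  0.943 -0.     1.715  0.054] F [0.123 0.336 0.361] w 59.6896960352104
jaw dir [ 0.889  0.458 -0.001] shift tool cm [ 7.97  -0.024  0.061] rotvecs [array([3.138, 0.   , 0.001]), array([-0.004, -0.001,  0.   ])]
```

View pics/s11c.png

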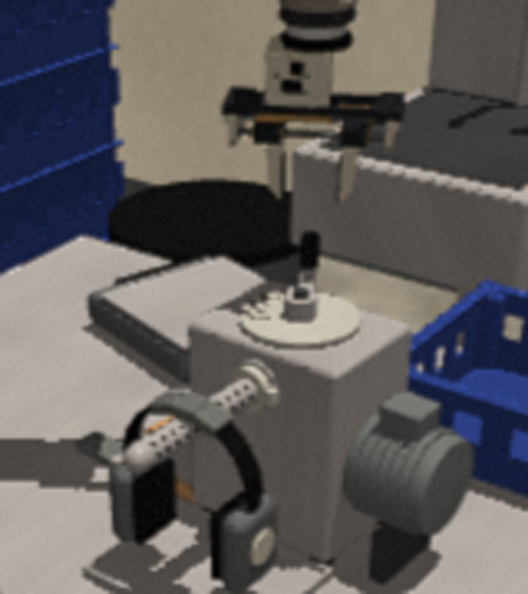

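Emit:
arm_command(plan=[{"tx":1.5,"ty":0,"tz":0.06,"wx":0,"wy":0,"wz":0,"jaw":0.3},{"tx":2,"ty":0,"tz":0,"wx":0,"wy":0,"wz":0,"jaw":0.3},{"tx":2,"ty":0,"tz":0,"wx":0,"wy":0,"wz":0,"jaw":0.3},{"tx":1.5,"ty":0,"tz":0,"wx":0,"wy":0,"wz":0,"jaw":0.3},{"tx":0.9,"ty":0,"tz":0,"wx":0,"wy":0,"wz":0,"jaw":0.3},{"tx":0,"ty":0,"tz":0,"wx":0,"wy":0,"wz":0,"jaw":0.3}])

```text
time: 12.75
tool_pos: [495.1, 378.3, 302.8]
tcp_rot: [-3.036, 1.568, -2.559]
contact_force: [0.0, 0.1, 0.2]
grip_width: 59.5
```

```bash
python3 - <<'E'
from h import *
cv2.imwrite("pics/s12.png",imaging.capture("scene"))
crop("pics/s12.png",310,90,80,70,8,"pics/s12c.png")
go([495.4,378.2,303],2.05+np.pi/2)
E
```

```text
t 12.8 pos [495.392 378.524 304.05 ] j [ 0.53   0.499  1.126 -0.     1.517  0.052] F [-0.008  0.544 -0.536] w 59.65773915767464
jaw dir [ 0.888  0.46  -0.001] shift tool cm [ 0.105 -0.029 -0.014] rotvecs [array([3.14 , 0.   , 0.001]), array([-0.001, -0.001,  0.   ])]
```

View pics/s12c.png

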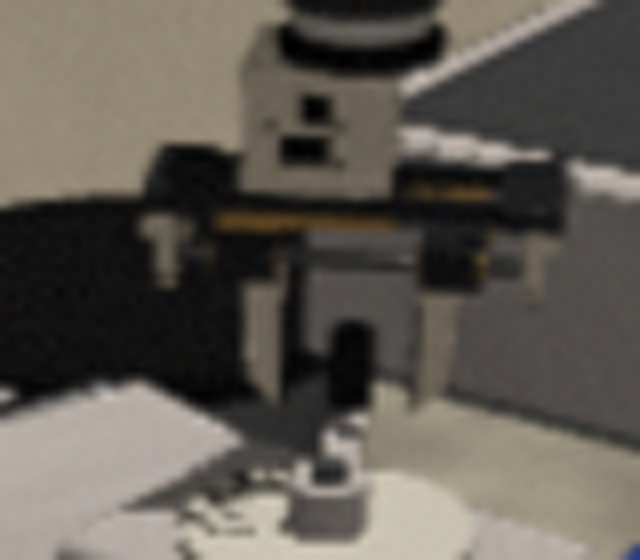

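Emit:
arm_command(plan=[{"tx":0,"ty":0,"tz":0,"wx":0,"wy":0,"wz":0,"jaw":-1},{"tx":0,"ty":0,"tz":0,"wx":0,"wy":0,"wz":0,"jaw":-1},{"tx":0,"ty":0,"tz":0,"wx":0,"wy":0,"wz":0,"jaw":-1},{"tx":0,"ty":0,"tz":0,"wx":0,"wy":0,"wz":0,"jaw":-1},{"tx":0,"ty":0,"tz":0,"wx":0,"wy":0,"wz":0,"jaw":-1},{"tx":0,"ty":0,"tz":0,"wx":0,"wy":0,"wz":0,"jaw":-1}])

```text
time: 13.4
tool_pos: [495.7, 378.8, 304.3]
tcp_rot: [0.03, 1.57, 0.509]
contact_force: [2.1, 1.8, -0.7]
grip_width: 21.4
```

```bash
python3 - <<'E'
from h import *
cv2.imwrite("pics/t13.png",imaging.capture("top"));cv2.imwrite("pics/s13.png",imaging.capture("scene"))
crop("pics/s13.png",310,90,80,70,8,"pics/s13c.png")
go([495.4,378.2,303],2.05+np.pi/2)
n=16;a=1.2/n
print("chord step mm",2*100*np.sin(a/2),"rot",a)
E
```

```text
t 13.5 pos [495.768 378.779 304.338] j [ 0.53   0.499  1.125 -0.     1.516  0.051] F [0.943 1.506 0.332] w 21.355615980772118
jaw dir [0.887 0.461 0.001] shift tool cm [ 0.134 -0.034 -0.059] rotvecs [array([ 3.141, -0.   , -0.002]), array([-0.   ,  0.001, -0.   ])]
chord step mm 7.498242311092053 rot 0.075
```

View pics/s13c.png

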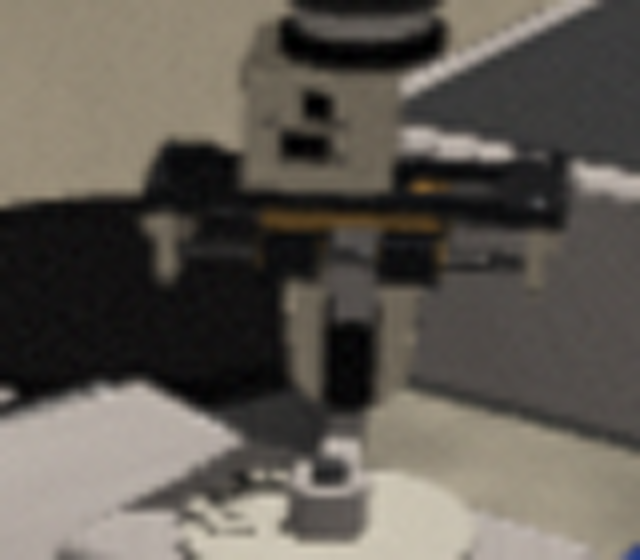

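Emit:
arm_command(plan=[{"tx":0,"ty":-0.028,"tz":-0.749,"wx":-0.075,"wy":0,"wz":0,"jaw":-1},{"tx":0,"ty":-0.028,"tz":-0.749,"wx":-0.075,"wy":0,"wz":0,"jaw":-1},{"tx":0,"ty":-0.028,"tz":-0.749,"wx":-0.075,"wy":0,"wz":0,"jaw":-1},{"tx":0,"ty":-0.028,"tz":-0.749,"wx":-0.075,"wy":0,"wz":0,"jaw":-1},{"tx":0,"ty":-0.028,"tz":-0.749,"wx":-0.075,"wy":0,"wz":0,"jaw":-1},{"tx":0,"ty":-0.028,"tz":-0.749,"wx":-0.075,"wy":0,"wz":0,"jaw":-1},{"tx":0,"ty":0,"tz":0,"wx":0,"wy":0,"wz":0,"jaw":-1}])

```text
time: 14.2
tool_pos: [461.7, 349.6, 304.3]
tcp_rot: [-0.454, 1.569, 0.475]
contact_force: [3.7, 2.6, -2.3]
grip_width: 21.5
```

```bash
cat > a.py <<'E'
from h import *
o=readout.get_obs();d=o['tool_pos'][:2]-np.array([541.3,289.5]);a=np.arctan2(d[1],d[0])%(2*np.pi)
M=R.from_euler('xyz',o['tcp_rot']).as_matrix()
print(o['time'],o['tool_pos'],'r',np.hypot(*d),'ang',a-2.05,'jawyaw-based',(np.arctan2(M[1,2],M[0,2])-(2.05+np.pi/2))%np.pi,'Ftool',M.T@o['contact_force'],'w',o['grip_width'],o['joint_positions'])
E
python3 a.py
```

```text
14.2 [461.684 349.646 304.345] r 99.78086007958149 ang 0.4446126164922606 jawyaw-based 0.4501984831286623 Ftool [ 2.284 -1.42   4.287] w 21.48136706132481 [ 0.516  0.409  1.27  -0.     1.462 -0.413]
```

Emit:
arm_command(plan=[{"tx":0,"ty":-0.028,"tz":-0.749,"wx":-0.075,"wy":0,"wz":0,"jaw":-1},{"tx":0,"ty":-0.028,"tz":-0.749,"wx":-0.075,"wy":0,"wz":0,"jaw":-1},{"tx":0,"ty":-0.028,"tz":-0.749,"wx":-0.075,"wy":0,"wz":0,"jaw":-1},{"tx":0,"ty":-0.028,"tz":-0.749,"wx":-0.075,"wy":0,"wz":0,"jaw":-1},{"tx":0,"ty":-0.028,"tz":-0.749,"wx":-0.075,"wy":0,"wz":0,"jaw":-1},{"tx":0,"ty":-0.028,"tz":-0.749,"wx":-0.075,"wy":0,"wz":0,"jaw":-1},{"tx":0,"ty":-0.028,"tz":-0.749,"wx":-0.075,"wy":0,"wz":0,"jaw":-1},{"tx":0,"ty":-0.028,"tz":-0.749,"wx":-0.075,"wy":0,"wz":0,"jaw":-1},{"tx":0,"ty":-0.028,"tz":-0.749,"wx":-0.075,"wy":0,"wz":0,"jaw":-1},{"tx":0,"ty":0,"tz":0,"wx":0,"wy":0,"wz":0,"jaw":-1}])

```text
time: 15.2
tool_pos: [442.3, 286.8, 304.3]
tcp_rot: [-0.822, 1.569, 0.78]
contact_force: [3.3, 4.2, -2.2]
grip_width: 21.5
```

```bash
python3 a.py
```

```text
15.2 [442.251 286.758 304.323] r 99.08735393598357 ang 1.119267480456386 jawyaw-based 1.1230269391779744 Ftool [ 2.221 -3.421  4.065] w 21.50580524297455 [ 0.429  0.308  1.419  0.001  1.413 -1.173]
```

Emit:
arm_command(plan=[{"tx":0,"ty":0,"tz":-0.4,"wx":-0.04,"wy":0,"wz":0,"jaw":-1},{"tx":0,"ty":0,"tz":0,"wx":0,"wy":0,"wz":0,"jaw":-1},{"tx":0,"ty":0,"tz":0,"wx":0,"wy":0,"wz":0,"jaw":-1}])

```text
time: 15.5
tool_pos: [442.4, 283.4, 304.3]
tcp_rot: [-0.857, 1.569, 0.783]
contact_force: [4.0, 4.3, -1.5]
grip_width: 21.2
```

```bash
python3 a.py
```

```text
15.5 [442.422 283.438 304.311] r 99.06349962251012 ang 1.1528261443852328 jawyaw-based 1.1608906751515953 Ftool [ 1.533 -4.291  4.007] w 21.191300386919174 [ 0.423  0.304  1.424  0.001  1.412 -1.217]
```

Emit:
arm_command(plan=[{"tx":0,"ty":0,"tz":-0.4,"wx":-0.04,"wy":0,"wz":0,"jaw":-1},{"tx":0,"ty":0,"tz":0,"wx":0,"wy":0,"wz":0,"jaw":-1},{"tx":0,"ty":0,"tz":0,"wx":0,"wy":0,"wz":0,"jaw":-1}])

```text
time: 15.8
tool_pos: [442.8, 279.6, 304.3]
tcp_rot: [-0.855, 1.569, 0.825]
contact_force: [4.3, 4.8, -2.0]
grip_width: 21.4
```

```bash
python3 a.py;  python3 - <<'E'
from h import *
cv2.imwrite("pics/t14.png",imaging.capture("top"));cv2.imwrite("pics/s14.png",imaging.capture("scene"))
crop("pics/t14.png",165,160,190,100,4.2,"pics/t14c.png")
crop("pics/s14.png",260,80,150,170,3.5,"pics/s14c.png")
E
```

```text
15.8 [442.757 279.619 304.324] r 99.03740816249018 ang 1.191525275377891 jawyaw-based 1.200920116896135 Ftool [ 1.988 -4.757  4.283] w 21.392085207592828 [ 0.416  0.301  1.429  0.001  1.41  -1.264]
```

View pics/t14c.png

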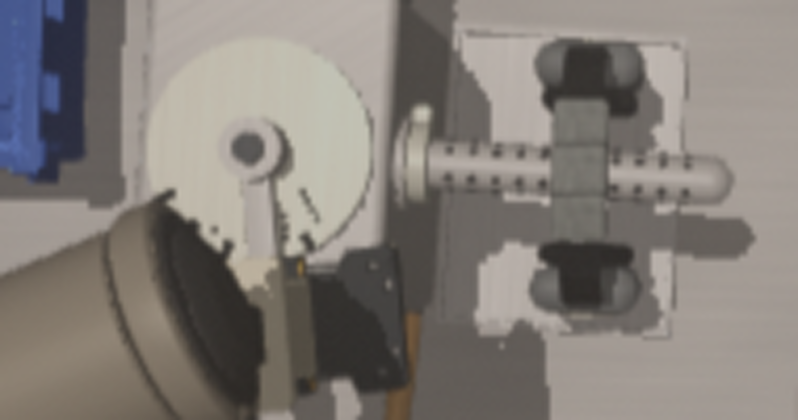

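View pics/s14c.png

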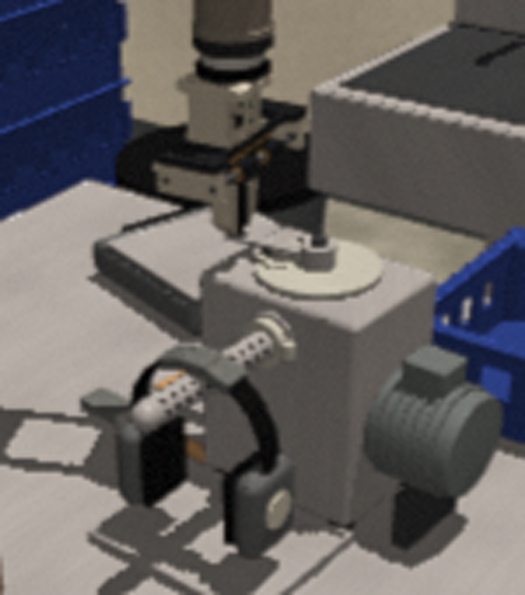

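Emit:
arm_command(plan=[{"tx":0,"ty":0,"tz":0,"wx":0,"wy":0,"wz":0,"jaw":-1},{"tx":0,"ty":0,"tz":0,"wx":0,"wy":0,"wz":0,"jaw":-1},{"tx":0,"ty":0,"tz":0,"wx":0,"wy":0,"wz":0,"jaw":-1},{"tx":0,"ty":0,"tz":0,"wx":0,"wy":0,"wz":0,"jaw":-1},{"tx":0,"ty":0,"tz":0,"wx":0,"wy":0,"wz":0,"jaw":-1}])

```text
time: 16.4
tool_pos: [442.7, 279.7, 304.3]
tcp_rot: [-0.848, 1.569, 0.832]
contact_force: [4.7, 4.5, -1.1]
grip_width: 21.0
```

```bash
python3 a.py; python3 -c "
from plant import bot
print(bot.close_job())"
```

```text
16.4 [442.739 279.682 304.3  ] r 99.04900939196789 ang 1.1908765189941248 jawyaw-based 1.2009569160625473 Ftool [ 1.067 -5.158  3.916] w 21.035390985547984 [ 0.416  0.301  1.429  0.001  1.41  -1.264]
the job is handed in; nothing more can be done
None
```

The ear defenders hang over the blow tube, released, with one cup on each side. The air handle is held at the third notch. I handed the job in at 16.4 s with the arm still gripping the handle; no verdict is reported.

**Ear defenders:** I gripped them by the crown pad, carried them over the tube's free end and let go about 15 mm short of the tube's middle. The last pictures show the band resting on the tube, square to it, and nothing else on the bench has visibly moved.

**Air handle:** I gripped it at shut and turned it counter-clockwise past the first two clicks.
- **Angle:** the gripper's position gives 1.19 rad from my image-based zero and about 1.20 from where I gripped it. Its turn also gives 1.20, and the top picture shows the lever over the third mark.
- **Force:** the spring pushes back with about 4 N, against the 5 N ± 1.5 N expected. The grip is closed at about 21 mm and steady.

**What disagreed or failed:**
- There is a steady pull of about 5 N towards the spindle, so my estimate of the spindle position is probably a millimetre or so out.
- I could not feel the clicks separately in the force readings, so the notch rests on the angle and the picture.
- My first move call was refused because its rows lacked some keys; nothing moved.

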